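Sweep the stray bottle caps into the tray's well

TASK

Three spare white screw caps lie about on the pantry tray. With your fingertips, sweep all three across the tray floor and over its open edge into the sunken well at the tray's right-hand end (as seen from the robot): slide them, do not pick them up. Leave the lunchbox, the bottle, the snack pod and the glass container standing where they are.

Things in the scene. Friction and masses are not known exactly. Their poses are not given: they have to be found in the camera images.
- tray: fixed wooden pull-out pantry tray, turned up to 0.2 rad. Origin: at bench height under its raised floor; z up; at yaw 0 x points away from the robot, y to the left. The flat floor, at z = 85 mm, spans x -165 to 165 mm and y -180 to 300 mm, with lips 15 mm high around it. Its right end (y = -180 mm) has an open gateway to the sunken well.
- gate (a point): middle of the gateway, on the sharp edge where the tray floor ends (tray x = 0, y = -180 mm, z = 85 mm). The gateway is open, without a lip, from tray x = -75 to 75 mm; beside it stand lips 10 mm thick (y -180 to -170 mm).
- well (a point): middle of the well's floor (tray x = 0, y = -253 mm, z = 6 mm, so 79 mm below the tray floor). Inside, the well spans tray x -85 to 85 mm and y -326 to -180 mm; its outer walls rise to z = 100 mm.
- cap1: white plastic screw cap with a grey inset on top, a plain disc 48 mm across and 16 mm high, about 30 g, lying flat on the tray floor (it slides, friction about that of plastic on wood). Origin: centre of its underside. The three caps are alike.
- cap2: white plastic screw cap with a grey inset on top, a plain disc 48 mm across and 16 mm high, about 30 g, lying flat on the tray floor (it slides, friction about that of plastic on wood). Origin: centre of its underside. The three caps are alike.
- cap3: white plastic screw cap with a grey inset on top, a plain disc 48 mm across and 16 mm high, about 30 g, lying flat on the tray floor (it slides, friction about that of plastic on wood). Origin: centre of its underside. The three caps are alike.
- lunchbox: closed grey plastic lunchbox, 176 mm (along its x) by 116 mm by 55 mm high, loose, near the tray's left end. Origin: centre of its underside.
- bottle: yellow aluminium drink bottle with a dark twist cap, standing, 66 mm across, 190 mm high, loose, near the tray's far side. Origin: centre of its underside.
- pod: teal silicone snack pod, round, 64 mm across, 50 mm high, loose, standing near one of the tray's two corners beside the gateway. Origin: centre of its underside.
- glassbox: small square glass container with a clear lid, 66 by 66 mm, 46 mm high, loose, standing near the other corner beside the gateway. Origin: centre of its underside.

How it is judged:
By the outcome, as a careful person would: the job done as asked, in the order asked, and still so for the second after the job is handed in, with the robot touching nothing.
It also fails if it takes over 69 s, if anything falls off the work surface, if the arm or the gripper's body presses on something with over 40 N, if the wrist force passes 120 N, or if a joint passes its speed limit or range.

ROBOT

A 7-joint arm with a two-finger parallel gripper is mounted at the origin on the work surface. World frame = base frame: x ahead of the robot, y to its left, z up, the work surface at z = 0. Lengths are in m, angles in rad, forces in N, time in s.
With the tool pointing down it reaches from about 0.4 to 0.85 m from the base axis. Payload 10.4 kg.
Tool frame: the origin (TCP) lies at the very end of the fingers, on their centre line; the grasp point (between the pads) lies 19 mm behind it (manip.grip_point_offset is the distance from the TCP to the grasp point, in m); z points along the fingers, y is the line along which they close (so a half turn about z gives the same grasp; the last joint's range is limited). The gripper opens to 85 mm and grips with 20 to 120 N. Pads are 22 mm wide; open, the fingers measure 114 mm over their backs; the gripper's body (76 mm by 85 mm) begins 54 mm behind the grasp point. The pads swing forward as they close: fully open they stand 13 mm farther back than shut.
Start: joints at [1.158, 0.332, -0.065, 1.46, 0.022, 1.35, -0.088], TCP at [0.238, -0.578, 0.231] pointing down, gripper open.
Joint ranges: [-2.6, 2.6], [-0.5, 2.12], [-1.47, 1.34], [0.16, 2.42], [-1.27, 4.41], [0.06, 2.06], [-2.6, 2.6]. Speed limits (rad/s): [2.22, 2.22, 2.79, 2.79, 3.14, 3.14, 3.14].

INTERFACE

Orientations are given as a unit quaternion [x, y, z, w].
In Python, from workcell import manip gives the robot as it stands. The module is installed in compiled form; this text tells all that it offers.
- The arm moves only by the tool step_arm, never from a script. Its argument "moves" is a list of rows, each a list of 7 numbers: the closure, from 0 (fully open) to 1 (shut), then the shift along the world's x, y, z in mm, then the turn, a rotation vector about the world's x, y, z in rad. In form: [[grip, tx, ty, tz, ax, ay, az], ...]. A call has 1 to 10 rows; each row is the pose to reach, as a shift and turn from the pose commanded when the call began; what a row does not reach only later rows make up. A row lasts 1/10 s, in which the tool goes at most 50 mm and 8.59 degrees, less where a joint would pass 70% of its speed; a pose out of reach is approached as far as the arm can. A call with a gripper value outside its range is refused whole. The fingers move at their own pace and stop on an object; "grip_force" is the grip in N (left out, the last holds). Time passes only in rows, so rows that repeat a pose let the fingers close. It gives the time, the measured TCP pose, the force, the opening and the grip force at its end, in the units of the state.
- manip.get_obs(): the state, without advancing time (a new reading comes with each control period).
- manip.camera(name): name is "scene" or "top" or "wrist"; returns a dict with "image" (480x640x3 uint8, blue, green, red), "K" (3x3 intrinsics, pixels), "rvec" (rotation vector, rad) and "tvec" (3), from world to camera coordinates, as OpenCV has them; the wrist camera has in their place "mount" (4x4, takes a point from camera to tool coordinates, whose origin is the TCP and whose axes are the flange's). Camera axes: x right, y down, z forward; pixel columns grow to the right and rows downward; lengths in m; the calibration is good to about 2 mm. A picture is of the moment at which its call begins: read the wrist's pose just before it. There is no depth.
- manip.hand_in(): hands the job in; it is judged then, once.
The state is a dict: "clock": time; "joint_pos": joint angles; "joint_velocities": joint speeds; "tau": joint torques, N m; "position": TCP position; "ee_rot": TCP orientation; "ft_force": force on the tool from outside, world axes, zero at the start; "torque": the same for the moment, N m; "grip_width": opening from 0.0 (shut) to 1.0 (fully open); "grasp_force": force on a finger pad.
Only numpy, scipy, OpenCV 4.12 (cv2) and the standard library are available. Lean on these libraries where they do the work, as an engineer would, in place of code of your own. Each camera call takes 0.05 s, during which the arm holds its last target. There are 200 camera calls.

## Working session

There is one attempt and no reset: what is moved stays moved. The work goes in short steps, Python scripts to look and compute and a tool call to move; the robot and the scene stay as the last step left them, time stands still between calls to the robot, and variables do not carry over. Pictures are saved under pics/ and viewed, at most 10 in all, crops included, and the job is handed in when it is done.

Besides the shell and the picture viewer there is one more tool, called after "Request:" by a JSON object that holds its "fn" and its "kwargs", one argument or row to a line. step_arm: Moves the arm, as the interface text tells. Its arguments: {"type":"object","properties":{"moves":{"type":"array","items":{"type":"array","items":{"type":"number"}}},"grip_force":{"type":"number"}},"required":["moves"]}

```bash
mkdir -p pics; python3 - <<'E'
from workcell import manip
import cv2
for n in("scene","top"):
    c=manip.camera(n); cv2.imwrite(f"pics/{n}0.png",c["image"]); print(n,c["K"].tolist(),c["rvec"],c["tvec"])
o=manip.get_obs(); print(o)
E
```

```text
scene [[473.80926468211004, 0.0, 318.35309221279545], [0.0, 473.80926468211004, 240.19389471151905], [0.0, 0.0, 1.0]] [ 2.06214922  1.45577202 -0.51771509] [-0.22174756 -0.33865426  1.21925716]
top [[509.42538385843625, 0.0, 315.29403571552893], [0.0, 509.42538385843625, 243.48371075071282], [0.0, 0.0, 1.0]] [ 2.13348315 -2.18583424  0.08132578] [0.0670986  0.56032033 0.75946054]
{'clock': 0.1, 'joint_pos': array([ 1.15839163,  0.33278073, -0.06471917,  1.46083376,  0.02156117,
        1.34988882, -0.08849281]), 'joint_velocities': array([-0.00094745, -0.00108058,  0.00051165, -0.00109378,  0.00057887,
        0.00190179, -0.0005841 ]), 'tau': array([ 2.46428543e-03, -6.26745629e+01,  4.98141989e-02, -3.92430818e+01,
        1.63137750e-02,  7.01563025e-03,  3.09094446e-05]), 'position': array([ 0.23740284, -0.57780753,  0.23062423]), 'ee_rot': array([ 9.81062966e-01,  1.93688115e-01, -1.22937271e-04, -5.96259983e-04]), 'ft_force': array([ 0.02237023,  0.11018467, -0.31582664]), 'torque': array([-0.0371264 , -0.03211671,  0.05651438]), 'grasp_force': 0.0, 'grip_width': 1.0004054242814089}
```

View pics/top0.png

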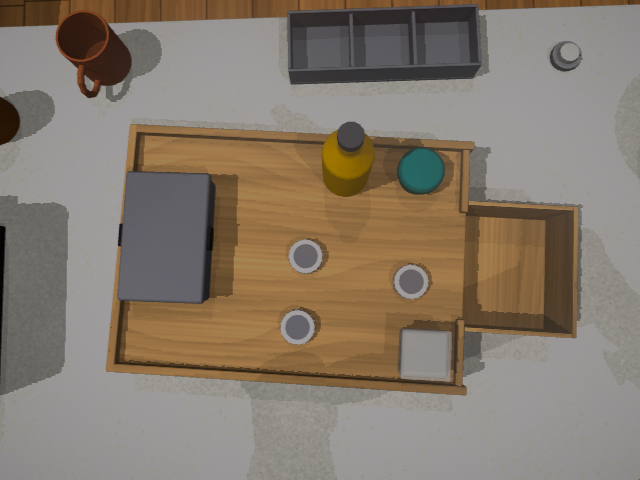

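View pics/scene0.png

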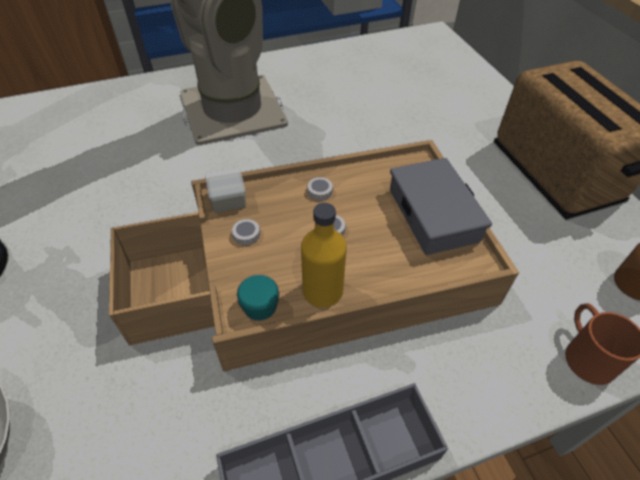

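The top view shows caps at about (305,256), (297,327) and (411,282), the gateway between lip ends (466,211) and (461,320), the pod at (421,171), the glass box at (426,353) and the bottle base near (347,180). The scene view shows caps at (320,188), (337,226, partly hidden by the bottle) and (245,232).

```bash
cat > h.py <<'E'
from workcell import manip
import cv2, numpy as np
def cam(n):
    c=manip.camera(n); R=cv2.Rodrigues(np.array(c["rvec"]))[0]; c["R"]=R; c["t"]=np.array(c["tvec"]).ravel(); c["C"]=-R.T@c["t"]; return c
def ray(c,p):
    d=c["R"].T@np.linalg.inv(c["K"])@[p[0],p[1],1]; return c["C"],d/np.linalg.norm(d)
def plane(c,p,z):
    C,d=ray(c,p); return C+d*(z-C[2])/d[2]
def tri(c1,p1,c2,p2):
    a,d=ray(c1,p1); b,e=ray(c2,p2)
    s=np.linalg.lstsq(np.c_[d,-e],b-a,rcond=None)[0]; q1=a+s[0]*d; q2=b+s[1]*e
    return (q1+q2)/2, np.linalg.norm(q1-q2)
def caps(c,roi,amin=150,amax=1500):
    """hull centroids of low-saturation blobs in roi polygon"""
    h=cv2.cvtColor(c["image"],cv2.COLOR_BGR2HSV); m=((h[...,1]<75)&(h[...,2]>75)).astype(np.uint8)*255
    r=np.zeros_like(m); cv2.fillPoly(r,[np.array(roi)],255); m&=r
    out=[]
    for k in cv2.findContours(m,cv2.RETR_EXTERNAL,cv2.CHAIN_APPROX_NONE)[0]:
        k=cv2.convexHull(k); A=cv2.contourArea(k)
        if amin<A<amax:
            M=cv2.moments(k); out.append((M["m10"]/M["m00"],M["m01"]/M["m00"],A))
    return out
TOP=[(225,200),(318,205),(380,200),(455,215),(455,320),(390,325),(385,370),(225,360)]
SCN=[(250,180),(380,165),(400,235),(347,245),(300,235),(270,255),(215,250),(215,215),(245,215)]
E
python3 - <<'E'
from h import *
t=cam("top"); s=cam("scene")
print("scamC",s["C"],"tcamC",t["C"])
ct=caps(t,TOP); cs=caps(s,SCN,60); print(ct); print(cs)
for a in ct:
    print("cap",plane(t,a[:2],.101).round(4), [ (tri(t,a[:2],s,b[:2])[0].round(4),round(tri(t,a[:2],s,b[:2])[1],4)) for b in cs if tri(t,a[:2],s,b[:2])[1]<.012])
for n,p,z in [("gateL lip end",(466,211),.1),("gateR lip end",(461,320),.1),("far R outer",(473,144),.1),("near R outer",(466,391),.1),("far L",(132,127),.1),("near L",(108,369),.1),("wellFR",(579,206),.1),("wellNR",(575,336),.1),("wellFL in",(468,203),.1),("pod top",(421,171),.135),("glass top",(426,353),.131),("lunch top",(168,238),.14)]:
    print(n,plane(t,p,z).round(4))
# bottle, pod masks
for c,n in((t,"t"),(s,"s")):
    h=cv2.cvtColor(c["image"],cv2.COLOR_BGR2HSV)
    for nm,lo,hi in(("pod",(75,100,30),(100,255,255)),("bottle",(20,200,60),(32,255,255))):
        k=max(cv2.findContours(cv2.inRange(h,lo,hi),0,1)[0],key=cv2.contourArea); print(n,nm,cv2.boundingRect(k),cv2.minEnclosingCircle(k))
E
```

```text
scamC [ 1.05104801 -0.1448543   0.7244046 ] tcamC [0.48410824 0.03615776 0.81214114]
[(297.3706390328152, 326.5521588946459, 965.0), (410.2912536950095, 281.3526343244653, 958.5), (305.3262834417932, 256.0558568329718, 922.0)]
[(245.49280086932896, 231.33414832925834, 613.5), (330.34536245647354, 216.2602089268756, 526.5), (319.5664312142617, 188.1557349478641, 495.5)]
cap [0.4399 0.0793 0.101 ] [(array([0.4394, 0.08  , 0.0928]), np.float64(0.0004))]
cap [ 0.4985 -0.0786  0.101 ] [(array([ 0.4987, -0.0795,  0.0934]), np.float64(0.0007))]
cap [0.5373 0.0663 0.101 ] [(array([0.5359, 0.0654, 0.1183]), np.float64(0.0003))]
gateL lip end [ 0.5951 -0.1607  0.1   ]
gateR lip end [ 0.4439 -0.146   0.1   ]
far R outer [ 0.6911 -0.1756  0.1   ]
near R outer [ 0.3484 -0.1479  0.1   ]
far L [0.7312 0.3139 0.1   ]
near L [0.3873 0.3431 0.1   ]
wellFR [ 0.5979 -0.3178  0.1   ]
wellNR [ 0.4189 -0.2993  0.1   ]
wellFL in [ 0.6064 -0.1641  0.1   ]
pod top [ 0.6457 -0.0936  0.135 ]
glass top [ 0.4039 -0.0904  0.131 ]
lunch top [0.5631 0.2478 0.14  ]
t pod (399, 148, 45, 44) ((420.7947998046875, 169.56468200683594), 22.489604949951172)
t bottle (322, 131, 52, 66) ((343.0748291015625, 163.0642547607422), 33.06547546386719)
s pod (238, 276, 40, 43) ((258.3019104003906, 296.920166015625), 21.736469268798828)
s bottle (326, 302, 1, 1) ((326.0, 302.0), 9.999999747378752e-05)
```

```bash
cat >> h.py <<'E'
G=np.array([.520,-.160]); ex=np.array([.9968,-.08]); ey=np.array([.08,.9968])
def T(p): d=np.array(p)[:2]-G; return np.array([d@ex,d@ey])
def W(tx,ty): return G+tx*ex+ty*ey
E
python3 - <<'E'
from h import *
t=cam("top"); s=cam("scene")
for n,c,p,z in[("bottle near base",t,(347,196),.085),("bottle side r",t,(371,180),.09),("bottle far base(scene)",s,(323,306),.085),("glass corner fr",t,(400,329),.131),("glass corner",t,(452,329),.131),("lunch edge",t,(213,238),.14),("capA",t,(297.4,326.5),.097),("B",t,(410.3,281.4),.097),("C",t,(305.3,256.1),.097)]:
    P=plane(c,p,z); print(n,P.round(4),T(P).round(4))
o=manip.get_obs()
for n,x in(("B start",(-.028,.135)),("B end",(-.015,-.02)),("C start",(-.001,.285)),("C end",(.005,-.02)),("A1 start",(-.137,.27)),("A1 end",(-.04,.17)),("A2start",(-.015,.23))):
    print(n,W(*x).round(4),"d mm",((W(*x)-o["position"][:2])*1e3).round(0))
E
```

```text
bottle near base [0.624  0.0048 0.085 ] [0.0904 0.1726]
bottle side r [ 0.6454 -0.0301  0.09  ] [0.1146 0.1395]
bottle far base(scene) [ 0.6826 -0.0014  0.085 ] [0.1494 0.1711]
glass corner fr [ 0.4356 -0.0577  0.131 ] [-0.0923  0.0952]
glass corner [ 0.4342 -0.1257  0.131 ] [-0.0883  0.0273]
lunch edge [0.5615 0.1873 0.14  ] [0.0136 0.3495]
capA [0.4397 0.0795 0.097 ] [-0.0992  0.2323]
B [ 0.4985 -0.0793  0.097 ] [-0.0279  0.0787]
C [0.5375 0.0665 0.097 ] [-0.0007  0.2271]
B start [ 0.5029 -0.0232] d mm [265. 555.]
B end [ 0.5034 -0.1787] d mm [266. 399.]
C start [0.5418 0.1242] d mm [304. 702.]
C end [ 0.5234 -0.1803] d mm [286. 398.]
A1 start [0.405  0.1201] d mm [168. 698.]
A1 end [0.4937 0.0127] d mm [256. 591.]
A2start [0.5234 0.0705] d mm [286. 648.]
```

Request:
{"fn": "step_arm", "kwargs": {
  "moves": [
    [0.65,40,40,0,0,0,0.14],
    [0.65,70,80,0,0,0,0.28],
    [0.65,100,120,0,0,0,0.42],
    [0.65,130,155,0,0,0,0.56],
    [0.65,155,195,0,0,0,0.7],
    [0.65,180,235,0,0,0,0.83],
    [0.65,200,280,0,0,0,0.96],
    [0.65,220,325,0,0,0,1.1],
    [0.65,235,370,0,0,0,1.1],
    [0.65,250,415,0,0,0,1.1]
  ]
}}

```text
clock: 1.3
position: [0.4879, -0.1613, 0.2315]
ee_rot: [0.735, 0.678, 0.0, 0.0]
ft_force: [1.0, -0.3, -0.7]
grip_width: 0.35
grasp_force: 0.0
```

Request:
{"fn": "step_arm", "kwargs": {
  "moves": [
    [0.65,10,45,0,0,0,0],
    [0.65,15,90,0,0,0,0],
    [0.65,15,140,0,0,0,0],
    [0.65,15,140,-40,0,0,0],
    [0.65,15,140,-80,0,0,0],
    [0.65,15,140,-115,0,0,0],
    [0.65,15,140,-115,0,0,0],
    [0.65,15,140,-115,0,0,0]
  ]
}}

```text
clock: 2.1
position: [0.5027, -0.023, 0.1171]
ee_rot: [0.735, 0.678, 0.0, -0.0]
ft_force: [0.4, 0.2, 1.2]
grip_width: 0.351
grasp_force: 0.0
```

```bash
python3 - <<'E'
from h import *
from scipy.spatial.transform import Rotation as R
o=manip.get_obs(); print(o["position"],T(o["position"]),R.from_quat(o["ee_rot"]).as_matrix().round(3).tolist(),o["grip_width"],o["ft_force"])
c=manip.camera("wrist"); cv2.imwrite("pics/w1.png",c["image"])
c=manip.camera("top"); cv2.imwrite("pics/t1.png",c["image"])
E
```

```text
[ 0.50268795 -0.02301234  0.1171256 ] [-0.02821566  0.13516434] [[0.081, 0.997, -0.0], [0.997, -0.081, 0.0], [0.0, -0.0, -1.0]] 0.35069613797925925 [0.43942067 0.19931784 1.15196052]
```

View pics/w1.png

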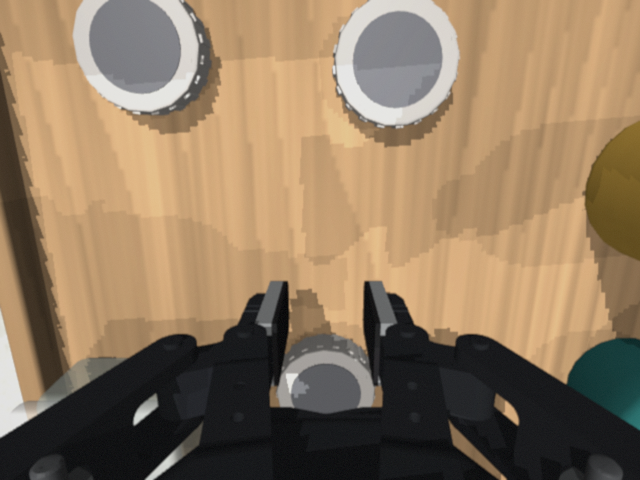

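The wrist view shows cap B at (325,385) centred ahead of the fingers, which are at (275,290) and (375,290) and clear of it. The other two caps are at (135,45) and (395,60). I lower gently.

Request:
{"fn": "step_arm", "kwargs": {
  "moves": [
    [0.65,0,0,-15,0,0,0],
    [0.65,0,0,-22,0,0,0],
    [0.65,0,0,-26,0,0,0],
    [0.65,0,0,-28,0,0,0],
    [0.65,0,0,-28,0,0,0]
  ]
}}

```text
clock: 2.7
position: [0.5024, -0.0231, 0.0881]
ee_rot: [0.735, 0.678, -0.0, -0.0]
ft_force: [0.0, -0.2, 0.7]
grip_width: 0.351
grasp_force: 0.0
```

Request:
{"fn": "step_arm", "kwargs": {
  "moves": [
    [0.65,0,-10,0,0,0,0],
    [0.65,0,-22,0,0,0,0],
    [0.65,0,-37,0,0,0,0],
    [0.65,-1,-52,0,0,0,0],
    [0.65,-2,-67,0,0,0,0],
    [0.65,-3,-82,0,0,0,0],
    [0.65,-3,-97,0,0,0,0],
    [0.65,-4,-112,0,0,0,0],
    [0.65,-5,-127,0,0,0,0],
    [0.65,-5,-137,0,0,0,0]
  ]
}}

```text
clock: 3.7
position: [0.4972, -0.1621, 0.0883]
ee_rot: [0.736, 0.677, -0.0, 0.0]
ft_force: [0.7, 0.8, 0.8]
grip_width: 0.355
grasp_force: 0.0
```

Request:
{"fn": "step_arm", "kwargs": {
  "moves": [
    [0.65,0,-10,0,0,0,0],
    [0.65,0,-20,0,0,0,0],
    [0.65,0,-30,0,0,0,0],
    [0.65,0,-35,0,0,0,0],
    [0.65,0,-35,0,0,0,0],
    [0.65,0,-35,30,0,0,0],
    [0.65,0,-35,70,0,0,0],
    [0.65,0,-35,110,0,0,0],
    [0.65,0,-35,110,0,0,0]
  ]
}}

```text
clock: 4.6
position: [0.5003, -0.1951, 0.2039]
ee_rot: [0.735, 0.678, 0.002, 0.004]
ft_force: [-0.0, 0.4, -0.6]
grip_width: 0.35
grasp_force: 0.0
```

```bash
python3 - <<'E'
from h import *
o=manip.get_obs(); print(o["position"],o["ft_force"])
c=manip.camera("wrist"); s=cam("scene"); t=cam("top")
cv2.imwrite("pics/m2.png",cv2.resize(np.hstack([t["image"],s["image"]]),(800,300)))
for a in caps(t,TOP): P=plane(t,a[:2],.097); print(P,T(P),a[2])
E
```

```text
[ 0.50029422 -0.19506869  0.20388789] [-0.00711848  0.39327384 -0.58177548]
[0.43955481 0.07956687 0.097     ] [-0.09935312  0.23236464] 960.0
[0.53752612 0.06648795 0.097     ] [-0.000649    0.22716527] 918.5
```

View pics/m2.png

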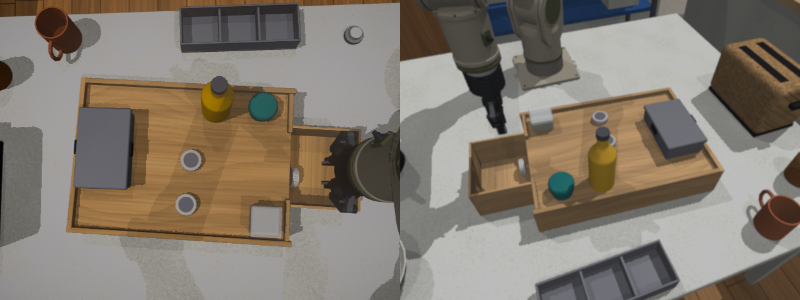

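Cap B went over the edge and stands against the well's inner wall, at (296,177) in the left panel. The other objects are unmoved. Next is cap C.

Request:
{"fn": "step_arm", "kwargs": {
  "moves": [
    [0.65,5,40,0,0,0,0],
    [0.65,12,85,0,0,0,0],
    [0.65,18,130,0,0,0,0],
    [0.65,24,175,0,0,0,0],
    [0.65,30,220,0,0,0,0],
    [0.65,37,265,0,0,0,0],
    [0.65,43,310,0,0,0,0],
    [0.65,44,319,-30,0,0,0],
    [0.65,44,319,-75,0,0,0],
    [0.65,44,319,-90,0,0,0]
  ]
}}

```text
clock: 5.75
position: [0.5383, 0.1237, 0.1032]
ee_rot: [0.735, 0.678, -0.003, -0.002]
ft_force: [-1.4, -0.2, -1.0]
grip_width: 0.345
grasp_force: 0.0
```

Request:
{"fn": "step_arm", "kwargs": {
  "moves": [
    [0.65,0,0,-10,0,0,0],
    [0.65,0,0,-19,0,0,0],
    [0.65,0,0,-20,0,0,0],
    [0.65,0,0,-20,0,0,0]
  ]
}}

```text
clock: 6.15
position: [0.5421, 0.1238, 0.0892]
ee_rot: [0.735, 0.678, 0.001, 0.0]
ft_force: [0.4, -0.1, 0.7]
grip_width: 0.349
grasp_force: 0.0
```

Request:
{"fn": "step_arm", "kwargs": {
  "moves": [
    [0.65,-1,-10,0,0,0,0],
    [0.65,-2,-22,0,0,0,0],
    [0.65,-3,-37,0,0,0,0],
    [0.65,-4,-54,0,0,0,0],
    [0.65,-5,-72,0,0,0,0],
    [0.65,-6,-90,0,0,0,0],
    [0.65,-7,-108,0,0,0,0],
    [0.65,-8,-126,0,0,0,0],
    [0.65,-9,-144,0,0,0,0],
    [0.65,-10,-162,0,0,0,0]
  ]
}}

```text
clock: 7.15
position: [0.5314, -0.0402, 0.0889]
ee_rot: [0.736, 0.677, 0.0, 0.0]
ft_force: [0.4, 0.7, -0.1]
grip_width: 0.352
grasp_force: 0.2
```

Request:
{"fn": "step_arm", "kwargs": {
  "moves": [
    [0.65,-1,-18,0,0,0,0],
    [0.65,-2,-36,0,0,0,0],
    [0.65,-3,-54,0,0,0,0],
    [0.65,-4,-72,0,0,0,0],
    [0.65,-5,-90,0,0,0,0],
    [0.65,-6,-108,0,0,0,0],
    [0.65,-7,-125,0,0,0,0],
    [0.65,-8,-140,0,0,0,0],
    [0.65,-8,-148,0,0,0,0],
    [0.65,-8,-148,0,0,0,0]
  ]
}}

```text
clock: 8.15
position: [0.5232, -0.1877, 0.0884]
ee_rot: [0.736, 0.677, -0.0, 0.0]
ft_force: [-0.0, 0.5, -1.0]
grip_width: 0.35
grasp_force: 0.0
```

Request:
{"fn": "step_arm", "kwargs": {
  "moves": [
    [0.65,0,0,30,0,0,0],
    [0.65,0,0,70,0,0,0],
    [0.65,-10,40,110,0,0,0],
    [0.65,-20,85,110,0,0,0],
    [0.65,-30,130,110,0,0,0],
    [0.65,-30,130,110,0,0,0]
  ]
}}

```text
clock: 8.75
position: [0.4928, -0.0483, 0.1993]
ee_rot: [0.732, 0.682, 0.001, 0.0]
ft_force: [0.7, -0.3, 0.5]
grip_width: 0.348
grasp_force: 0.0
```

```bash
python3 - <<'E'
from h import *
o=manip.get_obs(); print(o["clock"],o["position"],o["ft_force"])
s=cam("scene"); t=cam("top")
cv2.imwrite("pics/m3.png",cv2.resize(np.hstack([t["image"][100:400,350:640],s["image"][100:400,80:370]]),(800,414)))
for a in caps(t,TOP): P=plane(t,a[:2],.097); print(P,T(P),a[2])
P=W(-.1,.232); d=W(-.01,.13)-P; u=d/np.linalg.norm(d); print("dir",u,"ang",np.degrees(np.arctan2(u[0],-u[1])))
S=P-u*.055; E=W(-.012,.135)-u*.03
print("start",S,"delta",(S-o["position"][:2])*1e3,"end-start",(E-S)*1e3)
E
```

```text
8.75 [ 0.49279352 -0.0482681   0.19932307] [ 0.67758367 -0.29489455  0.52360977]
[0.4396285  0.07953917 0.097     ] [-0.09927744  0.23234293] 964.0
[ 0.49670895 -0.0490426   0.097     ] [-0.03209311  0.10873906] 219.5
[ 0.53804778 -0.13323712  0.097     ] [0.01584899 0.02812106] 1254.5
dir [ 0.59951435 -0.80036401] ang 36.835123432848015
start [0.40590671 0.12327762] delta [-86.88680913 171.54571739] end-start [  94.94625875 -123.73870018]
```

View pics/m3.png

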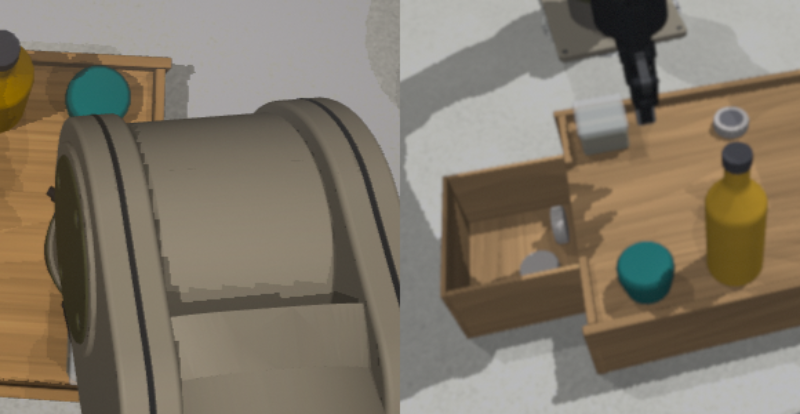

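Cap C lies flat on the well floor at (540,265) in the right panel. One straight diagonal push clears the glass box for cap A. I turn the tool by 0.43 rad and narrow the fingers slightly.

Request:
{"fn": "step_arm", "kwargs": {
  "moves": [
    [0.75,-15,40,0,0,0,0.1],
    [0.75,-30,80,0,0,0,0.22],
    [0.75,-48,120,0,0,0,0.33],
    [0.75,-65,160,0,0,0,0.43],
    [0.75,-72,184,0,0,0,0.43],
    [0.75,-72,184,0,0,0,0.43],
    [0.75,-72,184,-40,0,0,0.43],
    [0.75,-72,184,-75,0,0,0.43],
    [0.75,-72,184,-85,0,0,0.43],
    [0.75,-72,184,-85,0,0,0.43]
  ]
}}

```text
clock: 9.85
position: [0.4211, 0.1271, 0.1125]
ee_rot: [0.574, 0.819, -0.001, -0.001]
ft_force: [0.2, -1.0, 0.2]
grip_width: 0.253
grasp_force: 0.0
```

```bash
python3 - <<'E'
from h import *
o=manip.get_obs(); print(o["position"],T(o["position"]),o["ee_rot"],o["ft_force"],o["grip_width"])
c=manip.camera("wrist"); cv2.imwrite("pics/w4.png",c["image"])
E
```

```text
[0.42105013 0.12706123 0.1124986 ] [-0.12159813  0.27822665] [ 5.74046419e-01  8.18821353e-01 -6.38070282e-04 -1.37603764e-03] [ 0.15867521 -1.01592115  0.17214643] 0.2525320701696799
```

View pics/w4.png

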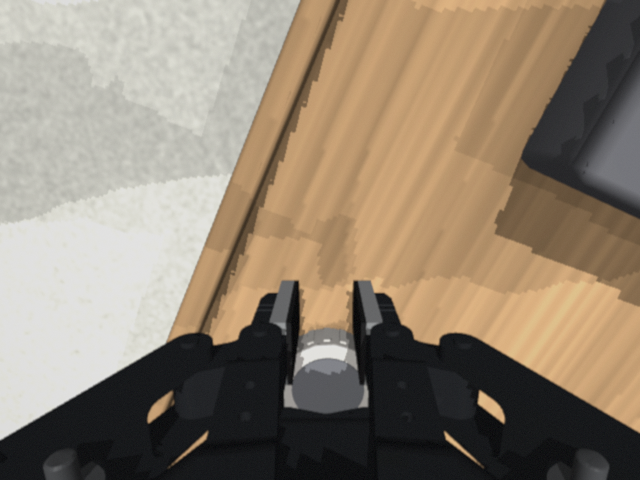

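Cap A is at (327,380), centred ahead of the fingers, with the near lip clear on the left. I lower and push.

Request:
{"fn": "step_arm", "kwargs": {
  "moves": [
    [0.75,0,0,-12,0,0,0],
    [0.75,0,0,-20,0,0,0],
    [0.75,0,0,-24,0,0,0],
    [0.75,0,0,-25,0,0,0],
    [0.75,0,0,-25,0,0,0]
  ]
}}

```text
clock: 10.4
position: [0.4215, 0.1279, 0.0884]
ee_rot: [0.574, 0.819, 0.0, -0.0]
ft_force: [0.7, -0.6, 0.7]
grip_width: 0.247
grasp_force: 0.0
```

Request:
{"fn": "step_arm", "kwargs": {
  "moves": [
    [0.75,3,-9,0,0,0,0],
    [0.75,7,-20,0,0,0,0],
    [0.75,13,-35,0,0,0,0],
    [0.75,18,-50,0,0,0,0],
    [0.75,24,-66,0,0,0,0],
    [0.75,30,-82,0,0,0,0],
    [0.75,36,-98,0,0,0,0],
    [0.75,41,-114,0,0,0,0],
    [0.75,47,-130,0,0,0,0],
    [0.75,53,-146,0,0,0,0]
  ]
}}

```text
clock: 11.4
position: [0.475, -0.0199, 0.0885]
ee_rot: [0.574, 0.819, -0.0, 0.0]
ft_force: [-0.5, 0.8, 1.3]
grip_width: 0.252
grasp_force: 0.3
```

```bash
python3 - <<'E'
from h import *
o=manip.get_obs(); print(o["position"],T(o["position"]),o["ft_force"])
c=manip.camera("wrist"); cv2.imwrite("pics/w5.png",c["image"])
E
```

```text
[ 0.47497788 -0.01987938  0.08846903] [-0.0560877   0.13607046] [-0.50985045  0.78983446  1.25673388]
```

View pics/w5.png

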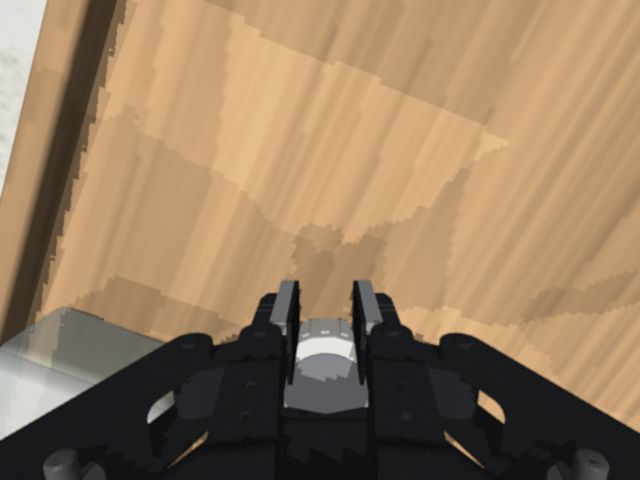

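Cap A is still cradled at (326,365), and the glass box is clear on the left. I continue over the edge.

Request:
{"fn": "step_arm", "kwargs": {
  "moves": [
    [0.75,6,-16,0,0,0,0],
    [0.75,12,-32,0,0,0,0],
    [0.75,18,-48,0,0,0,0],
    [0.75,24,-64,0,0,0,0],
    [0.75,30,-80,0,0,0,0],
    [0.75,36,-96,0,0,0,0],
    [0.75,41,-112,0,0,0,0],
    [0.75,46,-128,0,0,0,0],
    [0.75,51,-144,0,0,0,0],
    [0.75,56,-160,0,0,0,0]
  ]
}}

```text
clock: 12.45
position: [0.5309, -0.1796, 0.0883]
ee_rot: [0.574, 0.819, -0.0, -0.0]
ft_force: [1.0, -0.2, -0.4]
grip_width: 0.253
grasp_force: 0.0
```

Request:
{"fn": "step_arm", "kwargs": {
  "moves": [
    [0.75,2,-6,0,0,0,0],
    [0.75,2,-6,0,0,0,0],
    [0.75,2,-6,40,0,0,0],
    [0.75,2,-6,85,0,0,0],
    [0.75,2,-6,120,0,0,0],
    [0.75,-35,-25,130,0,0,0],
    [0.75,-75,-55,130,0,0,0],
    [0.75,-105,-95,130,0,0,0],
    [0.75,-125,-140,130,0,0,0],
    [0.75,-145,-185,130,0,0,0]
  ]
}}

```text
clock: 13.45
position: [0.3846, -0.3637, 0.2189]
ee_rot: [0.573, 0.82, -0.0, 0.0]
ft_force: [1.9, -0.4, 0.6]
grip_width: 0.248
grasp_force: 0.0
```

Request:
{"fn": "step_arm", "kwargs": {
  "moves": [
    [0.75,-20,-45,0,0,0,0],
    [0.75,-40,-90,0,0,0,0],
    [0.75,-60,-135,0,0,0,0],
    [0.75,-60,-180,0,0,0,0],
    [0.75,-60,-180,0,0,0,0],
    [0.75,-60,-180,0,0,0,0]
  ]
}}

```text
clock: 14.05
position: [0.326, -0.5426, 0.2175]
ee_rot: [0.573, 0.819, 0.001, -0.0]
ft_force: [-0.1, 1.0, -0.4]
grip_width: 0.249
grasp_force: 0.0
```

```bash
python3 - <<'E'
from h import *
o=manip.get_obs(); print(o["clock"],o["position"],o["ft_force"])
s=cam("scene"); t=cam("top")
cv2.imwrite("pics/m6.png",cv2.resize(np.hstack([t["image"][100:400,300:600],s["image"][120:370,80:330][:, :].repeat(1,0) if 0 else s["image"][100:400,80:380]]),(800,400)))
print(caps(t,TOP))
for c,n in((t,"t"),(s,"s")):
    h=cv2.cvtColor(c["image"],cv2.COLOR_BGR2HSV)
    k=max(cv2.findContours(cv2.inRange(h,(75,100,30),(100,255,255)),0,1)[0],key=cv2.contourArea); print(n,cv2.boundingRect(k))
E
```

```text
14.05 [ 0.32604364 -0.54259129  0.21749249] [-0.08780473  0.99571961 -0.35783598]
[]
t (399, 148, 45, 45)
s (238, 276, 40, 43)
```

View pics/m6.png

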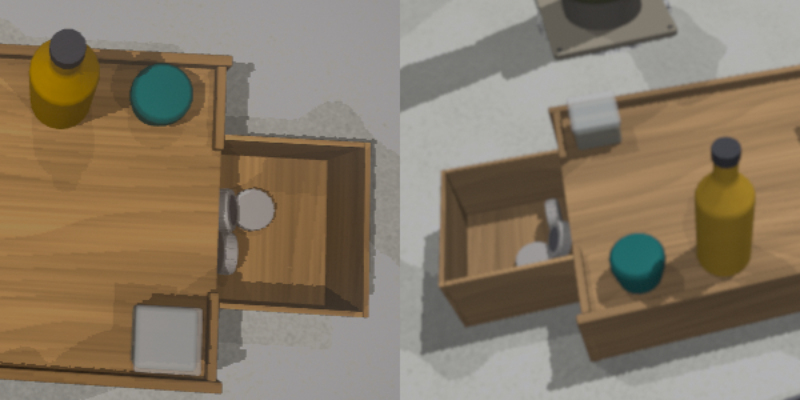

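The left panel shows all three caps in the well: one flat at (254,208) and two leaning against its inner wall at (230,208) and (228,253). The pod, bottle and glass box are unmoved. Before handing in, I check that nothing is still moving.

Request:
{"fn": "step_arm", "kwargs": {
  "moves": [
    [0.75,0,0,0,0,0,0],
    [0.75,0,0,0,0,0,0],
    [0.75,0,0,0,0,0,0],
    [0.75,0,0,0,0,0,0],
    [0.75,0,0,0,0,0,0],
    [0.75,0,0,0,0,0,0],
    [0.75,0,0,0,0,0,0],
    [0.75,0,0,0,0,0,0],
    [0.75,0,0,0,0,0,0],
    [0.75,0,0,0,0,0,0]
  ]
}}

```text
clock: 15.15
position: [0.3255, -0.5431, 0.2183]
ee_rot: [0.574, 0.819, 0.0, -0.0]
ft_force: [0.4, 0.3, 0.1]
grip_width: 0.253
grasp_force: 0.0
```

```bash
python3 - <<'E'
from h import *
b=cam("top")["image"]
old=cv2.imread("pics/m6.png")[:,:400]; new=cv2.resize(b[100:400,300:600],(400,400))
print("change in well",cv2.absdiff(old,new)[140:320,215:375].mean(), "max",cv2.absdiff(old,new)[140:320,215:300].max())
d=cv2.absdiff(cv2.imread("pics/top0.png"),b); print("lunchbox/bottle/glass change",d[170:305,118:215].mean(),d[120:200,320:376].mean(),d[328:382,398:454].mean())
print(manip.hand_in())
E
```

```text
change in well 0.5732986111111111 max 14
lunchbox/bottle/glass change 0.7574137711594756 0.8982142857142857 0.8129409171075838
the job is handed in; nothing more can be done
None
```

All three caps were swept over the edge into the well (one lies flat, two lean against its inner wall), the lunchbox, bottle, pod and glass container did not move, and the job was handed in at about 15 s.

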